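# Swap bottle and dish, nest the steelware

## Robot

A 6-joint arm with a two-finger parallel gripper is mounted at the origin on the work surface. World frame = base frame: x ahead of the robot, y to its left, z up, the work surface at z = 0. Lengths are in m, angles in rad, forces in N, time in s.
With the tool pointing down it reaches from about 0.35 to 0.875 m from the base axis. Payload 15.5 kg.
Tool frame: the origin (TCP) lies on the centre line of the jaws, within the pads' length; the fingertips stand 17 mm ahead of it and the grasp point (between the pads) lies 2 mm behind it; z points along the fingers, y is the direction in which the jaws open and shut (so a half turn about z gives the same grasp; the last joint's range is limited). The gripper opens to 85 mm and grips with 20 to 120 N. Pads are 22 mm wide; open, the fingers measure 114 mm over their backs; the gripper's body (76 mm by 85 mm) begins 54 mm behind the grasp point. The pads swing forward as they close: fully open they stand 13 mm farther back than shut.
Start: joints at [1.077, 0.494, 1.345, -0, 1.302, -0.096], TCP at [0.243, 0.576, 0.248] pointing down, gripper open.
Joint ranges: [-2.91, 2.91], [-0.82, 2.16], [0.22, 2.67], [-1.22, 4.37], [0.12, 2.79], [-3.08, 3.08]. Speed limits (rad/s): [1.89, 1.89, 2.57, 3.01, 3.01, 3.01].

## Interface

Orientations are given as a unit quaternion [w, x, y, z].
In Python, from cell import env gives the robot as it stands.
- The arm moves only by the shell command python3 -m crank 'ROWS' [FORCE]. ROWS is JSON, one flat list of numbers, 7 for each row, row after row: the shift along the tool's x, y, z in m, then the turn, a rotation vector about the tool's x, y, z in rad, then the finger opening in m, from 0 to 0.0854. In form: [x, y, z, wx, wy, wz, hand, x, y, z, wx, wy, wz, hand, ...]. A call has 1 to 8 rows; each row shifts and turns the commanded pose from where the row before left it, along the tool's axes as they then stand; what a row does not reach is not made up. A row lasts 1/12 s, in which the tool goes at most 41.7 mm and 7.16 degrees, less where a joint would pass 70% of its speed; a pose out of reach is approached as far as the arm can. A call is refused whole if a number of a shift passes 0.0417 or a number of a turn 0.125, either way. A call with a gripper value outside its range is refused whole. The fingers move at their own pace and stop on an object; FORCE is the grip in N (left out, the last holds). Time passes only in rows, so rows that do not move let the fingers close. It gives the time, the measured TCP pose, the force and the opening at its end, in the units of the state.
- env.get_obs(): the state, without advancing time (a new reading comes with each control period).
- env.snapshot(name): name is "side" or "top"; returns a dict with "img" (384x512x3 uint8, blue, green, red), "K" (3x3 intrinsics, pixels), "eye" and "rotation" of the camera in the world. Camera axes: x right, y down, z forward; pixel columns grow to the right and rows downward; lengths in m; the calibration is good to about 2 mm. A picture is of the moment at which its call begins. There is no depth.
- env.close_job(): hands the job in, once; it reports no verdict.
The state is a dict: "t": time; "joints": joint angles; "joint_velocities": joint speeds; "joint_torque": joint torques, N m; "eef_pos": TCP position; "ee_rot": TCP orientation; "force": force on the tool from outside, world axes, zero at the start; "ft_torque": the same for the moment, N m; "width": finger opening in m.
Only numpy, scipy, OpenCV 4.12 (cv2) and the standard library are available. Lean on these libraries where they do the work, as an engineer would, in place of code of your own. Each camera call takes 0.05 s, during which the arm holds its last target.

## Task

At the sampling station the white bottle and the low steel dish stand in each other's places: swap them, parking one of them on the black rubber mat on the way, so that the bottle stands upright in the middle of the round cork stand and the dish in the middle of the square drip tray. Then, once both are in place, collect the used steelware: nest the steel beaker in the dish and then the tall narrow steel cup in the beaker, each standing upright on the floor of the one below. Never tip the bottle over, leave the tube rack, the brown jar and the carton where they stand, and let go of everything at the end.

Things in the scene. Friction and masses are not known exactly. Their poses are not given: they have to be found in the camera images.
- bottle: loose white plastic bottle with a grey screw cap, empty (0.11 to 0.23 kg), closed; body diameter 54 up to height 82, shoulder narrowing to a neck of diameter 28, cap of diameter 34 from height 100 to 132 (the top). Starts on the square drip tray. Origin: centre of the underside; z up, symmetric about z.
- dish: loose low wide stainless steel dish, open at the top, straight round wall: outer diameter 64, inner 58, height 36, floor 4 thick. Starts on the round stand. Origin: centre of the underside; z up, symmetric about z.
- beaker: loose stainless steel beaker, open, straight round wall: outer diameter 48, inner 42, height 70, floor 4 thick. Starts on the table (surface at z = 0). Origin: centre of the underside; z up, symmetric about z.
- tall: loose tall narrow stainless steel cup, open, straight round wall: outer diameter 32, inner 26, height 104, floor 4 thick. Starts on the table. Origin: centre of the underside; z up, symmetric about z.
- stand: fixed round cork stand, a flat disc of diameter 100 and height 12; the bottle belongs in its middle. Origin: centre of the underside, on the table; top face 12 mm above the table.
- tray: fixed square steel drip tray with dark slots across its flat top, 94 x 94, height 10, no rim; the dish belongs in its middle. Origin: centre of the underside, on the table; top face 10 mm above the table, sides along its x and y.
- mat: fixed black rubber mat, oblong, 110 (its x) x 76 (its y), 5 thick; the spare spot, empty at the start and at the end. Origin: centre of the underside; top face 5 mm above the table.
- rack: loose white tube rack with three clear tubes with blue caps, 44 (x) x 90 (y), 93 high over the caps; leave it alone. Origin: centre of the underside.
- jar: loose squat brown jar with a white lid, diameter 60, height 62; leave it alone. Origin: centre of the underside.
- carton: loose small brown carton with a paper band, 70 (x) x 50 (y), height 44; leave it alone. Origin: centre of the underside.
Mind the look-alikes: they are no part of the job. What is shaped like the tall but blue or pink is not meant.

How it is judged:
On the way, in this order (a step that is already met when the one before it is completed fails the run):
1. the bottle or the dish has been set down on the rubber mat and let go (((horizontal distance between bottle and mat below 0.03 m and z of bottle in the frame of mat between 0.001 and 0.009 m and angle between bottle's own z axis and vertical below 0.12 rad and contact force between the fingers and bottle below 0.1 N and linear speed of bottle below 0.03 m/s) or (horizontal distance between dish and mat below 0.03 m and z of dish in the frame of mat between 0.001 and 0.009 m and angle between dish's own z axis and vertical below 0.12 rad and contact force between the fingers and dish below 0.1 N and linear speed of dish below 0.03 m/s))), for 0.2 s.
2. the bottle stands in the middle of the round stand and the dish in the middle of the square tray, both let go (horizontal distance between bottle and stand below 0.015 m and z of bottle in the frame of stand between 0.008 and 0.016 m and angle between each of bottle, dish's own z axis and vertical below 0.12 rad and horizontal distance between dish and tray below 0.015 m and z of dish in the frame of tray between 0.006 and 0.014 m and contact force between the fingers and bottle below 0.1 N and linear speed of each of bottle, dish below 0.03 m/s and contact force between the fingers and dish below 0.1 N), for 0.2 s.
3. the beaker stands in the dish (horizontal distance between beaker and dish below 0.01 m and z of beaker in the frame of dish between 0 and 0.008 m and angle between beaker's own z axis and vertical below 0.12 rad), for 0.2 s.
4. the tall cup stands in the beaker (horizontal distance between tall and beaker below 0.01 m and z of tall in the frame of beaker between 0 and 0.008 m and angle between tall's own z axis and vertical below 0.12 rad), for 0.2 s.
At the end, for the whole second after the job is handed in: Bottle upright on the round stand and dish flat on the square tray, each within 15 mm of the middle; beaker on the dish's floor, tall cup on the beaker's floor (4 mm in height, 10 mm sideways); all within 0.12 rad of upright, released and at rest (all of step 3 and all of step 4 and horizontal distance between bottle and stand below 0.015 m and z of bottle in the frame of stand between 0.008 and 0.016 m and angle between each of bottle, dish's own z axis and vertical below 0.12 rad and horizontal distance between dish and tray below 0.015 m and z of dish in the frame of tray between 0.006 and 0.014 m and linear speed of each of bottle, dish, beaker, tall below 0.02 m/s and contact force between the fingers and bottle below 0.1 N and contact force between the fingers and dish below 0.1 N and contact force between the fingers and beaker below 0.1 N and contact force between the fingers and tall below 0.1 N); the robot touches nothing.
It fails at once if the bottle is tipped over (more than 0.8 rad) (angle between bottle's own z axis and vertical above 0.8 rad).
It fails at once if the tube rack is shifted by more than 25 mm or tipped (distance of rack from where it was at the start of the episode above 0.025 m or angle between rack's own z axis and vertical above 0.4 rad).
It fails at once if the brown jar is shifted by more than 25 mm or tipped (distance of jar from where it was at the start of the episode above 0.025 m or angle between jar's own z axis and vertical above 0.4 rad).
It fails at once if the carton is shifted by more than 25 mm or tipped (distance of carton from where it was at the start of the episode above 0.025 m or angle between carton's own z axis and vertical above 0.4 rad).
It also fails if it takes over 136 s, if anything falls off the work surface, if the arm or the gripper's body presses on something with over 40 N, if the wrist force passes 120 N, or if a joint passes its speed limit or range.

## Working session

There is one attempt and no reset: what is moved stays moved. The work goes in short steps, Python scripts to look and compute and a shell command to move; the robot and the scene stay as the last step left them, time stands still between calls to the robot, and variables do not carry over. Pictures are saved under pics/ and viewed, and the job is handed in when it is done.

```bash
ls; mkdir -p pics; python3 - <<'E'
from cell import env
import cv2
o=env.get_obs()
print({k:(v if not hasattr(v,'round') else v.round(4)) for k,v in o.items()})
for n in("side","top"):
    s=env.snapshot(n);cv2.imwrite(f"pics/{n}0.png",s["img"]);print(n,s["K"],s["eye"],s["rotation"])
E
```

```text
pics
{'t': 0.0, 'joints': array([ 1.0765,  0.4942,  1.3462, -0.    ,  1.3025, -0.0955]), 'joint_velocities': array([-0.0003,  0.0001, -0.0003,  0.0004,  0.0002,  0.0001]), 'joint_torque': array([ 6.40000e-03, -8.82174e+01, -3.83869e+01,  3.00000e-04,
        9.80000e-03, -1.00000e-04]), 'eef_pos': array([0.2425, 0.5756, 0.2477]), 'ee_rot': array([-2.000e-04,  1.981e-01,  9.802e-01, -6.000e-04]), 'force': array([0.7762, 0.2925, 0.8332]), 'ft_torque': array([-0.0176, -0.0009, -0.0022]), 'width': 0.08548008626607231}
side [[365.93961787   0.         259.07722977]
 [  0.         365.93961787 189.25218176]
 [  0.           0.           1.        ]] [0.46053669 0.7526389  0.48095826] [ 0.02331757 -0.04253681  0.86413363 -0.50091913]
top [[374.18665162   0.         251.81348047]
 [  0.         374.18665162 192.82536134]
 [  0.           0.           1.        ]] [0.3474177  0.0088593  0.99544431] [ 0.0772221  -0.70350811  0.70418032 -0.05694886]
```

View pics/top0.png

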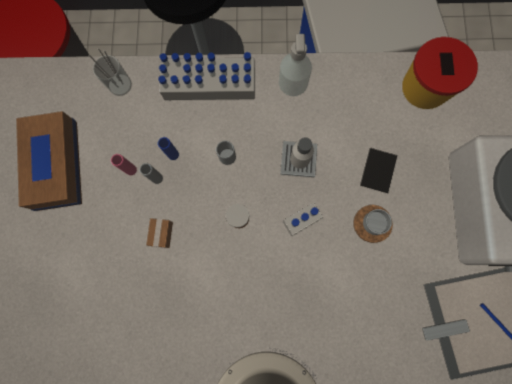

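View pics/side0.png

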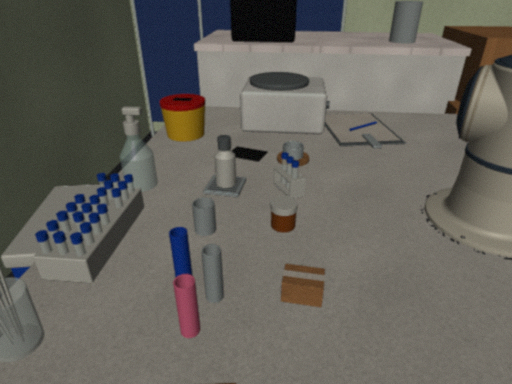

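The top view has +x up and +y left. The bottle is on the tray at about (300,155), the dish on the cork at (374,223), the mat at (379,170), the beaker at (227,152), and the steel tall cup at (151,174). The pink and blue cups are nearby; the jar is at (237,216), the rack at (303,219) and the carton at (159,233). Next I'll measure them precisely.

```bash
cat > h.py <<'E'
import numpy as np,cv2
from cell import env
from scipy.spatial.transform import Rotation as R
def Rm(s):
    q=np.array(s["rotation"]);return R.from_quat([q[1],q[2],q[3],q[0]]).as_matrix()
def cast(s,uv,z):
    d=Rm(s)@np.linalg.inv(s["K"])@np.array([uv[0],uv[1],1.]);e=np.array(s["eye"])
    return (e+d*(z-e[2])/d[2])
def proj(s,p):
    c=Rm(s).T@(np.array(p)-s["eye"]);u=s["K"]@c;return u[:2]/u[2]
def crop(s,x0,y0,x1,y1,f,name):
    im=cv2.resize(s["img"][y0:y1,x0:x1],None,fx=f,fy=f,interpolation=cv2.INTER_CUBIC);
    im=cv2.convertScaleAbs(im,alpha=1.5);cv2.imwrite(name,im)
E
python3 - <<'E'
from h import *
t=env.snapshot("top");s=env.snapshot("side")
print(proj(t,[0,0,0]),proj(s,[0,0,0]))
crop(t,270,120,410,250,5,"pics/t1.png");crop(t,100,120,260,255,5,"pics/t2.png")
crop(s,140,125,340,320,4,"pics/s1.png")
E
```

```text
[266.89917644 410.10318149] [487.06349816 218.58744615]
```

View pics/t1.png

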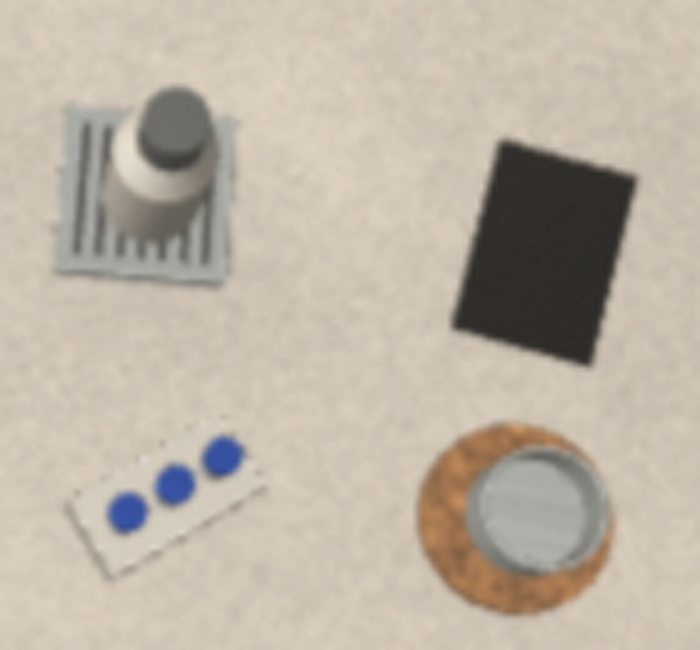

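View pics/t2.png

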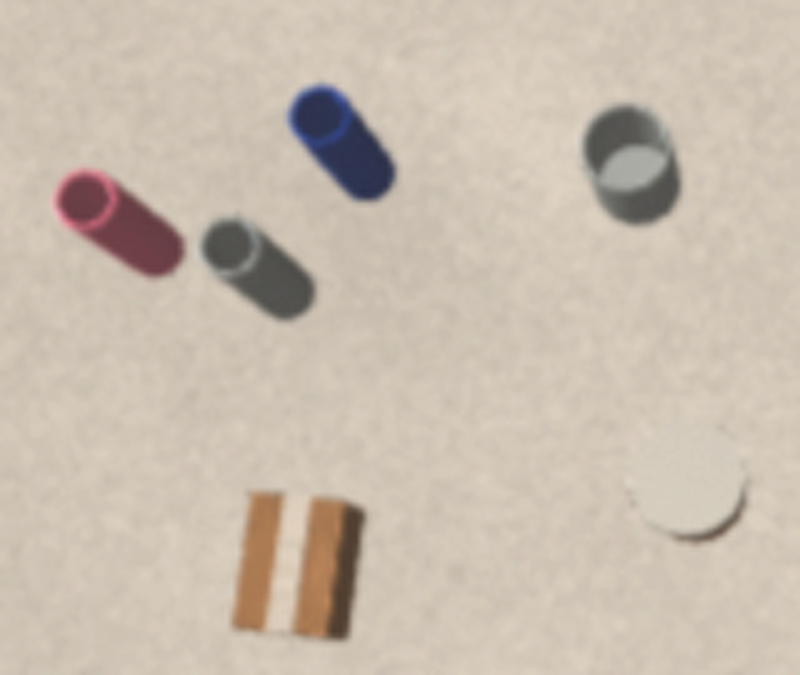

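View pics/s1.png

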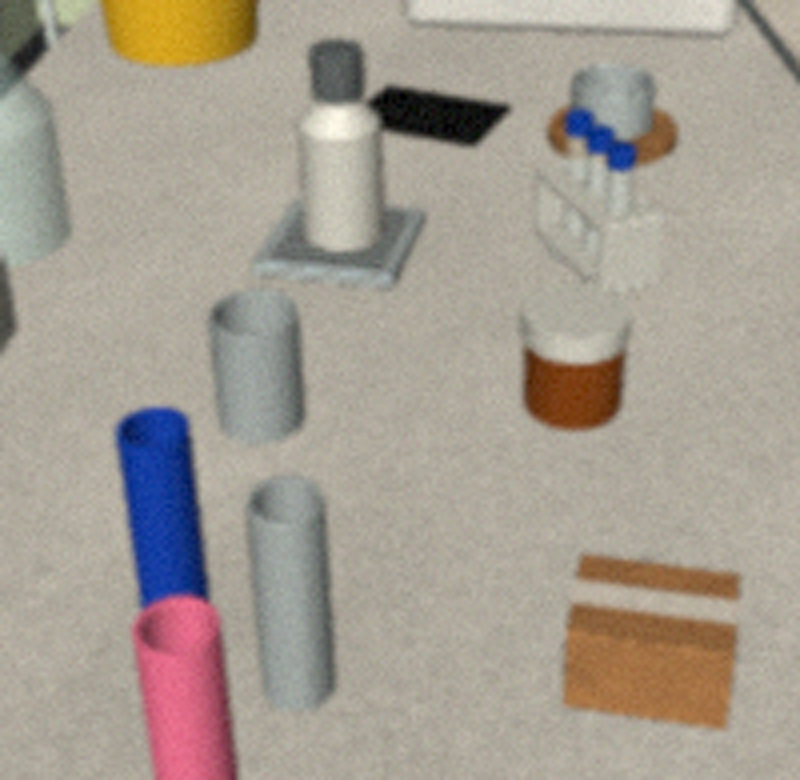

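```bash
cat > m0.py <<'E'
from h import *
t=env.snapshot("top");s=env.snapshot("side")
T1=lambda c:(270+(c[0]+.5)/5-.5,120+(c[1]+.5)/5-.5)
T2=lambda c:(100+(c[0]+.5)/5-.5,120+(c[1]+.5)/5-.5)
P=dict(cap=(T1((178,124)),.142,.017),dish=(T1((543,509)),.048,.032),beaker=(T2((627,148)),.070,.024),tall=(T2((230,246)),.104,.016),
 jar=(T2((688,480)),.062,.03),tray=(T1((145,195)),.010,.047),mat=(T1((545,253)),.005,.038),stand=(T1((516,518)),.012,.05),
 blue=(T2((320,115)),.104,.016),pink=(T2((86,200)),.104,.016),cartonc=(T2((290,565)),.044,.025),rackc=(T1((175,484)),.093,.006))
a=t["img"].copy();b=s["img"].copy()
a=cv2.resize(a,None,fx=3,fy=3,interpolation=cv2.INTER_CUBIC);b=cv2.resize(b,None,fx=3,fy=3,interpolation=cv2.INTER_CUBIC)
th=np.linspace(0,2*np.pi,60)
base=dict(cap=(.010,.027),dish=(.012,.032),beaker=(0,.024),tall=(0,.016),jar=(0,.03),blue=(0,.016),pink=(0,.016))
for k,(uv,z,r) in P.items():
    p=cast(t,uv,z);print(k,p.round(4), 'yaw/radius',np.degrees(np.arctan2(p[1],p[0])).round(1),np.hypot(p[0],p[1]).round(3))
    for zz,rr,c in [(z,r,(0,0,255))]+([base[k]+((0,255,0),)] if k in base else []):
      for im,sn in((a,t),(b,s)):
        pts=np.array([proj(sn,[p[0]+rr*np.cos(q),p[1]+rr*np.sin(q),zz]) for q in th])*3+1
        cv2.polylines(im,[pts.round().astype(int)],True,c,1)
cv2.imwrite("pics/ot.png",a[360:780,330:1230][:, :800]);cv2.imwrite("pics/os.png",b[390:990,380:1030])
hsv=cv2.cvtColor(t["img"],cv2.COLOR_BGR2HSV)
m=cv2.inRange(t["img"],(0,0,0),(45,45,45));m[:140]=0;m[205:]=0;m[:,:350]=0;m[:,410:]=0
r=cv2.minAreaRect(cv2.findNonZero(m));print('mat',r,cast(t,r[0],.005))
q=[cast(t,T1(c),.01)[:2] for c in((67,105),(238,120),(222,284),(53,270))]
print('tray sides',np.linalg.norm(q[1]-q[0]),np.linalg.norm(q[2]-q[1]),q)
m=cv2.inRange(hsv,(5,90,60),(22,255,255));m[:195]=0;m[250:]=0;m[:,:345]=0;m[:,410:]=0
h=cv2.convexHull(cv2.findNonZero(m));e=cv2.fitEllipse(h);print('stand',e,cast(t,e[0],.012))
E
python3 m0.py
```

```text
cap [ 0.6282 -0.0929  0.142 ] yaw/radius -8.4 0.635
dish [ 0.4553 -0.2821  0.048 ] yaw/radius -31.8 0.536
beaker [0.6405 0.1052 0.07  ] yaw/radius 9.3 0.649
tall [0.5806 0.2981 0.104 ] yaw/radius 27.2 0.653
jar [0.4689 0.0726 0.062 ] yaw/radius 8.8 0.474
tray [ 0.6314 -0.0898  0.01  ] yaw/radius -8.1 0.638
mat [ 0.599 -0.305  0.005] yaw/radius -27.0 0.672
stand [ 0.4547 -0.2789  0.012 ] yaw/radius -31.5 0.533
blue [0.6481 0.2564 0.104 ] yaw/radius 21.6 0.697
pink [0.6047 0.372  0.104 ] yaw/radius 31.6 0.71
cartonc [0.4278 0.2772 0.044 ] yaw/radius 32.9 0.51
rackc [ 0.4626 -0.0928  0.093 ] yaw/radius -11.3 0.472
mat ((378.55810546875, 170.28216552734375), (27.37665367126465, 37.74757385253906), 14.931418418884277) [ 0.59873831 -0.30483187  0.005     ]
tray sides 0.09380343857249786 0.09289199568755095 [array([ 0.6829846 , -0.04812399]), array([ 0.67364238, -0.14146105]), array([ 0.58145794, -0.13001759]), array([ 0.58969085, -0.03926776])]
stand ((372.57550048828125, 223.4263916015625), (36.54452896118164, 38.58168029785156), 123.89691162109375) [ 0.4540908  -0.27832596  0.012     ]
```

View pics/ot.png

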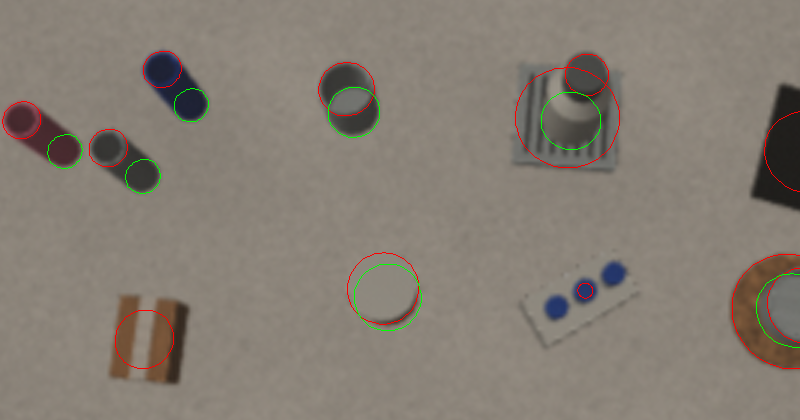

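View pics/os.png

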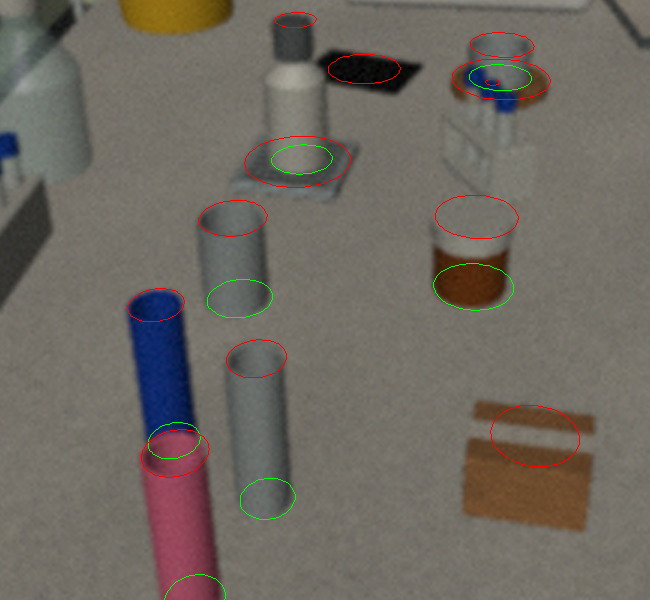

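Both views agree to about 2 mm. First I'll turn the tool by 67° so that tool x = world +y, tool y = world +x and tool z = down.

```bash
python3 -m crank '[0,0,0,0,0,0.117,0.085, 0,0,0,0,0,0.117,0.085, 0,0,0,0,0,0.117,0.085, 0,0,0,0,0,0.117,0.085, 0,0,0,0,0,0.117,0.085, 0,0,0,0,0,0.117,0.085, 0,0,0,0,0,0.117,0.085, 0,0,0,0,0,0.117,0.085]' 40
python3 -m crank '[0,0,0,0,0,0.117,0.085, 0,0,0,0,0,0.117,0.085,0,0,0,0,0,0.003,0.085]'
```

```text
t: 0.97
eef_pos: [0.2426, 0.5759, 0.2482]
ee_rot: [0.0, 0.621, 0.784, -0.0]
force: [1.1, 0.1, -0.1]
width: 0.0852
t: 1.22
eef_pos: [0.2427, 0.5759, 0.2482]
ee_rot: [0.0, 0.71, 0.705, -0.0]
force: [0.0, -0.3, 0.2]
width: 0.0849
```

```bash
python3 -m crank '[-0.036,0.02,0,0,0,0,0.085,-0.036,0.02,0,0,0,0,0.085,-0.036,0.02,0,0,0,0,0.085,-0.036,0.02,0,0,0,0,0.085,-0.036,0.02,0,0,0,0,0.085,-0.036,0.02,0,0,0,0,0.085,-0.036,0.02,0,0,0,0,0.085,-0.036,0.02,0,0,0,0,0.085]'
python3 -m crank '[-0.04,0.006,0,0,0,0,0.085,-0.04,0.006,0,0,0,0,0.085,-0.04,0.006,0,0,0,0,0.085,-0.04,0.006,0,0,0,0,0.085,-0.04,0.006,0,0,0,0,0.085,-0.04,0.006,0,0,0,0,0.085,-0.04,0.006,0,0,0,0,0.085,-0.04,0.006,0,0,0,0,0.085]'
python3 -m crank '[-0.04,0,0,0,0,0,0.085,-0.04,0,0,0,0,0,0.085,-0.04,0,0,0,0,0,0.085,-0.04,0,0,0,0,0,0.085,-0.04,0,0,0,0,0,0.085,-0.03,0,0,0,0,0,0.085,-0.015,0,0,0,0,0,0.085,0,0,0,0,0,0,0.085]'
```

```text
t: 1.88
eef_pos: [0.4029, 0.286, 0.2485]
ee_rot: [0.0, 0.706, 0.708, 0.0]
force: [0.7, 0.6, 0.2]
width: 0.0852
t: 2.55
eef_pos: [0.45, -0.0343, 0.2485]
ee_rot: [0.0, 0.706, 0.708, 0.0]
force: [2.3, 0.5, -0.2]
width: 0.0849
t: 3.22
eef_pos: [0.4498, -0.2802, 0.2482]
ee_rot: [0.0, 0.707, 0.707, -0.0]
force: [-1.2, 0.6, -0.9]
width: 0.0851
```

```bash
python3 -m crank '[-0.001,0.005,0.04,0,0,0,0.085,0,0,0.04,0,0,0,0.085,0,0,0.04,0,0,0,0.085,0,0,0.04,0,0,0,0.085,0,0,0.03,0,0,0,0.085,0,0,0.016,0,0,0,0.085,0,0,0.008,0,0,0,0.085,0,0,0,0,0,0,0.085]'
python3 -m crank '[0,0,0,0,0,0,0.05,0,0,0,0,0,0,0.05,0,0,0,0,0,0,0.05,0,0,0,0,0,0,0.05,0,0,0,0,0,0,0.05,0,0,0,0,0,0,0.05,0,0,0,0,0,0,0.05,0,0,0,0,0,0,0.05]' 40
```

```text
t: 3.88
eef_pos: [0.4544, -0.2769, 0.0331]
ee_rot: [-0.001, 0.707, 0.708, -0.0]
force: [-0.4, 0.0, -0.4]
width: 0.0852
t: 4.55
eef_pos: [0.4556, -0.2784, 0.0361]
ee_rot: [0.001, 0.707, 0.707, 0.0]
force: [0.5, 4.4, 6.8]
width: 0.0635
```

```bash
python3 -m crank '[0,0,-0.02,0,0,0,0.05,0,0,-0.03,0,0,0,0.05,0,0,-0.03,0,0,0,0.05,0,0,0,0,0,0,0.05]'
python3 - <<'E'
from h import *
o=env.get_obs();print(o["eef_pos"],o["force"],o["width"])
t=env.snapshot("top");s=env.snapshot("side")
crop(t,270,120,430,280,4,"pics/t3.png");crop(s,140,60,340,220,4,"pics/s3.png")
E
```

```text
t: 4.88
eef_pos: [0.4571, -0.2798, 0.1204]
ee_rot: [0.004, 0.707, 0.707, 0.001]
force: [2.6, -0.5, 0.0]
width: 0.0634
[ 0.45708679 -0.27981358  0.12042822] [ 2.59470956 -0.47216434  0.02470576] 0.0633679031452148
```

View pics/t3.png

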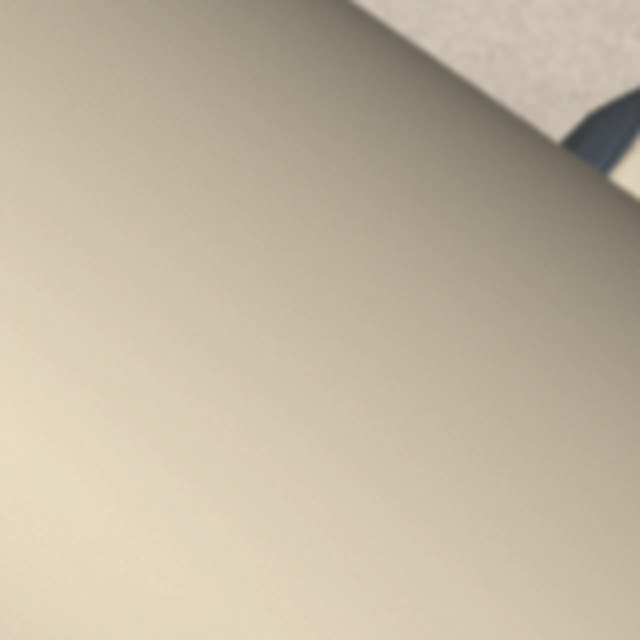

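View pics/s3.png

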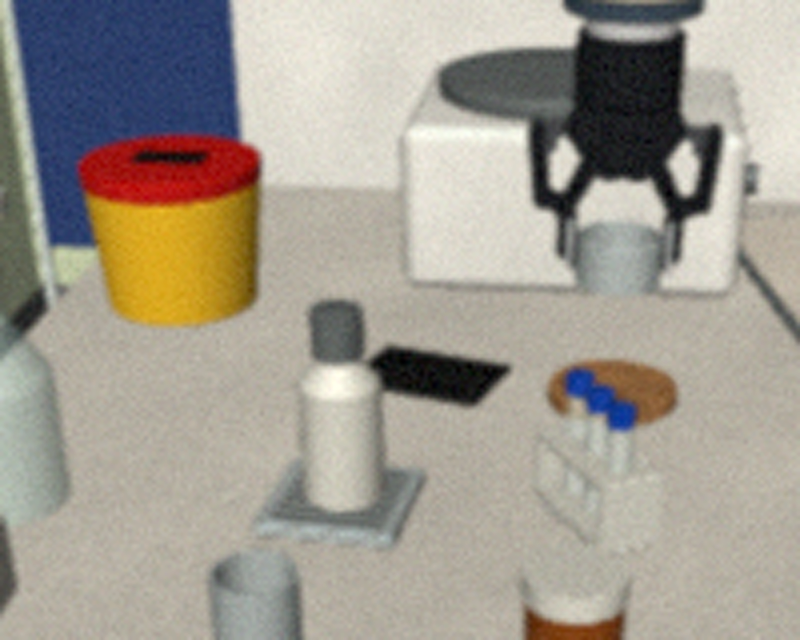

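```bash
python3 -m crank '[-0.005,0.03,0,0,0,0,0.05,-0.006,0.036,0,0,0,0,0.05,-0.006,0.036,0,0,0,0,0.05,-0.005,0.026,0,0,0,0,0.05,-0.003,0.014,0,0,0,0,0.05,0,0,0,0,0,0,0.05,0,0,0,0,0,0,0.05]'
python3 -m crank '[0,0,0,0,0,0,0.05,0,0,0,0,0,0,0.05]'
```

```text
t: 5.57
eef_pos: [0.5966, -0.303, 0.1134]
ee_rot: [-0.001, 0.707, 0.707, -0.0]
force: [-0.5, 0.6, -1.0]
width: 0.0634
t: 5.73
eef_pos: [0.5957, -0.3031, 0.114]
ee_rot: [-0.001, 0.708, 0.707, -0.0]
force: [1.0, 1.0, -0.7]
width: 0.0634
```

```bash
python3 -m crank '[-0.002,0.003,0.03,0,0,0,0.05,0,0,0.03,0,0,0,0.05,0,0,0.016,0,0,0,0.05,0,0,0.006,0,0,0,0.05,0,0,0.003,0,0,0,0.05,0,0,0,0,0,0,0.05,0,0,0,0,0,0,0.05]'
python3 -m crank '[0,0,0,0,0,0,0.085,0,0,0,0,0,0,0.085,0,0,0,0,0,0,0.085,0,0,0,0,0,0,0.085,0,0,0,0,0,0,0.085]'
```

```text
t: 6.32
eef_pos: [0.5998, -0.3056, 0.0304]
ee_rot: [0.0, 0.708, 0.707, 0.0]
force: [0.5, -0.7, -0.3]
width: 0.0634
t: 6.73
eef_pos: [0.5998, -0.3054, 0.0294]
ee_rot: [0.0, 0.707, 0.707, 0.0]
force: [0.0, -0.2, -0.2]
width: 0.0848
```

```bash
python3 -m crank '[0,0,-0.03,0,0,0,0.085,0,0,-0.04,0,0,0,0.085,0,0,-0.04,0,0,0,0.085,0,0,-0.04,0,0,0,0.085,0,0,-0.04,0,0,0,0.085,0.02,0.004,-0.03,0,0,0,0.085,0.04,0.005,0,0,0,0,0.085,0.04,0.005,0,0,0,0,0.085]'
python3 -m crank '[0.04,0.005,0,0,0,0,0.085,0.04,0.005,0,0,0,0,0.085,0.025,0.005,0,0,0,0,0.085,0.008,0,0,0,0,0,0.085,0,0,0,0,0,0,0.085,0,0,0,0,0,0,0.085]'
python3 - <<'E'
from h import *
s=env.snapshot("side")
crop(s,140,60,340,220,4,"pics/s4.png")
E
```

```text
t: 7.4
eef_pos: [0.6147, -0.2056, 0.2517]
ee_rot: [0.002, 0.708, 0.706, 0.001]
force: [0.8, 1.1, -1.1]
width: 0.085
t: 7.9
eef_pos: [0.6289, -0.0928, 0.2493]
ee_rot: [0.0, 0.707, 0.707, -0.0]
force: [0.6, -0.6, -0.5]
width: 0.0853
```

View pics/s4.png

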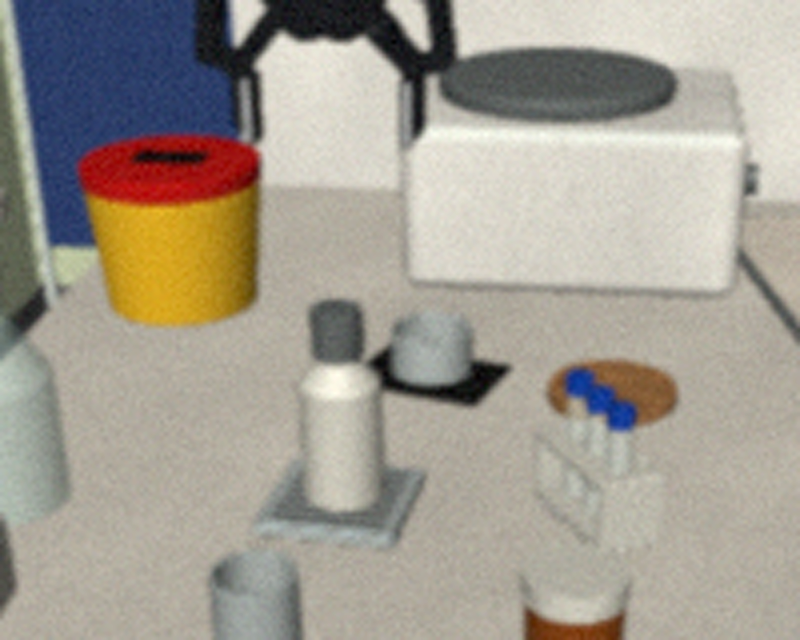

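The dish is standing on the mat. Now the bottle's cap.

```bash
python3 -m crank '[0,0.0,0.03,0,0,0,0.07,0,0,0.04,0,0,0,0.07,0,0,0.03,0,0,0,0.07,0,0,0.014,0,0,0,0.07,0,0,0.007,0,0,0,0.07,0,0,0,0,0,0,0.07]'
python3 -m crank '[0,0,0,0,0,0,0.055,0,0,0,0,0,0,0.045,0,0,0,0,0,0,0.04,0,0,0,0,0,0,0.036,0,0,0,0,0,0,0.03,0,0,0,0,0,0,0.02,0,0,0,0,0,0,0.02,0,0,0,0,0,0,0.02]' 40
```

```text
t: 8.45
eef_pos: [0.6283, -0.0937, 0.1269]
ee_rot: [-0.001, 0.708, 0.706, -0.001]
force: [-0.5, -0.6, 1.1]
width: 0.0701
t: 9.12
eef_pos: [0.6299, -0.0926, 0.1295]
ee_rot: [0.001, 0.707, 0.707, 0.001]
force: [1.3, 0.0, 6.5]
width: 0.0327
```

```bash
python3 -m crank '[0,0,-0.012,0,0,0,0.02,0,0,-0.025,0,0,0,0.02,0,0,-0.03,0,0,0,0.02,0,0,-0.025,0,0,0,0.02,0,0,-0.01,0,0,0,0.02,0,0,0,0,0,0,0.02,0,0,0,0,0,0,0.02]'
python3 - <<'E'
from h import *
s=env.snapshot("side")
crop(s,140,60,340,220,4,"pics/s5.png")
E
```

```text
t: 9.7
eef_pos: [0.6288, -0.0924, 0.2301]
ee_rot: [0.0, 0.707, 0.707, 0.0]
force: [0.2, 0.7, -1.9]
width: 0.033
```

View pics/s5.png

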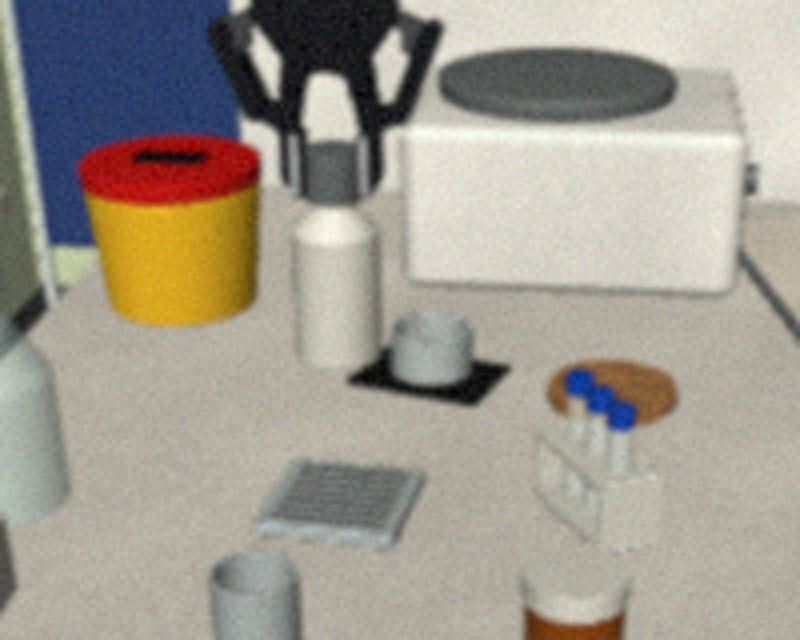

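```bash
python3 -m crank '[-0.012,-0.011,0,0,0,0,0.02,-0.025,-0.024,0,0,0,0,0.02,-0.029,-0.028,0,0,0,0,0.02,-0.029,-0.028,0,0,0,0,0.02,-0.029,-0.028,0,0,0,0,0.02,-0.029,-0.028,0,0,0,0,0.02,-0.022,-0.019,0,0,0,0,0.02,-0.011,-0.0085,0,0,0,0,0.02]'
python3 -m crank '[0,0,0.015,0,0,0,0.02,0,0,0.025,0,0,0,0.02,0,0,0.02,0,0,0,0.02,0,0,0.01,0,0,0,0.02,0,0,0,0,0,0,0.02,0,0,0,0,0,0,0.02]'
```

```text
t: 10.42
eef_pos: [0.4508, -0.2801, 0.2289]
ee_rot: [-0.001, 0.708, 0.706, -0.001]
force: [0.1, -0.7, -1.1]
width: 0.0327
t: 10.92
eef_pos: [0.4539, -0.278, 0.1598]
ee_rot: [-0.001, 0.707, 0.707, -0.0]
force: [0.5, 0.0, -0.8]
width: 0.033
```

```bash
python3 -m crank '[0,0,0.015,0,0,0,0.02,0,0,0.008,0,0,0,0.02,0,0,0.004,0,0,0,0.02,0,0,0.002,0,0,0,0.02,0,0,0,0,0,0,0.02,0,0,0,0,0,0,0.02]'
python3 - <<'E'
from h import *
print(env.get_obs()["eef_pos"],env.get_obs()["force"])
s=env.snapshot("side")
crop(s,140,60,340,220,4,"pics/s6.png")
E
```

```text
t: 11.42
eef_pos: [0.4546, -0.2784, 0.1318]
ee_rot: [0.0, 0.707, 0.707, 0.0]
force: [1.2, 0.7, -1.4]
width: 0.033
[ 0.45458124 -0.27840544  0.13179787] [ 1.18178242  0.72733517 -1.4165123 ]
```

View pics/s6.png

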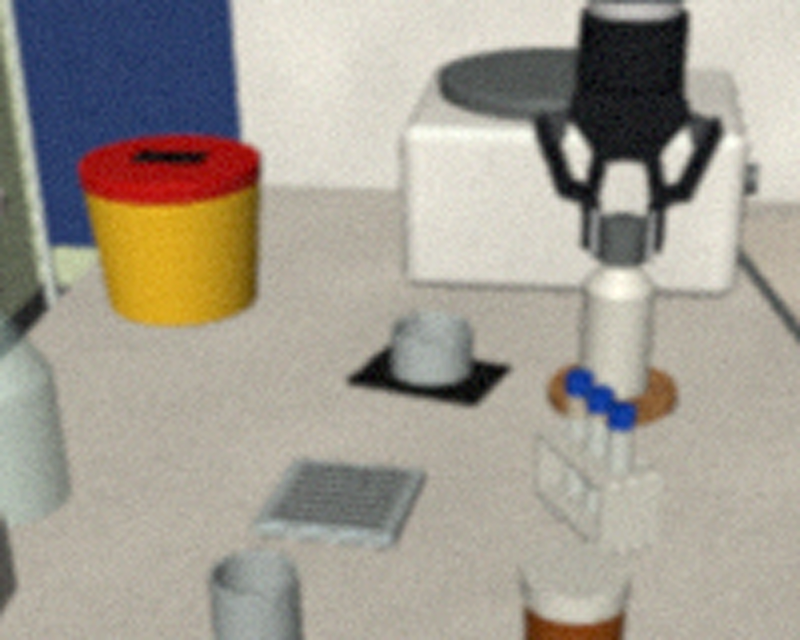

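```bash
python3 -m crank '[0,0,0.001,0,0,0,0.02,0,0,0,0,0,0,0.02,0,0,0,0,0,0,0.02]'
python3 -m crank '[0,0,0.0005,0,0,0,0.02,0,0,0,0,0,0,0.036,0,0,0,0,0,0,0.04,0,0,0,0,0,0,0.055,0,0,0,0,0,0,0.07,0,0,0,0,0,0,0.07,0,0,0,0,0,0,0.07]'
python3 -m crank '[0,0,-0.02,0,0,0,0.07,0,0,-0.035,0,0,0,0.07,0,0,-0.04,0,0,0,0.07,0,0,-0.02,0,0,0,0.07,0,0.03,0,0,0,0,0.085,0,0.04,0,0,0,0,0.085,0,0.04,0,0,0,0,0.085,-0.01,0.03,0,0,0,0,0.085]'
python3 - <<'E'
from h import *
print(env.get_obs()["eef_pos"],env.get_obs()["force"])
s=env.snapshot("side");t=env.snapshot("top")
crop(s,140,60,340,220,4,"pics/s7.png")
crop(t,270,120,410,250,5,"pics/t7.png")
E
```

```text
t: 11.72
eef_pos: [0.4549, -0.2786, 0.1313]
ee_rot: [0.001, 0.707, 0.707, 0.0]
force: [-1.2, 1.3, 12.6]
width: 0.0326
t: 12.3
eef_pos: [0.4543, -0.2782, 0.1297]
ee_rot: [-0.0, 0.707, 0.707, -0.0]
force: [-0.6, 0.2, -1.2]
width: 0.0703
t: 12.97
eef_pos: [0.5969, -0.2869, 0.245]
ee_rot: [0.0, 0.707, 0.707, 0.0]
force: [1.3, 0.3, 0.3]
width: 0.0853
[ 0.59694571 -0.28693585  0.24502547] [1.27548309 0.33016533 0.28858102]
```

View pics/s7.png

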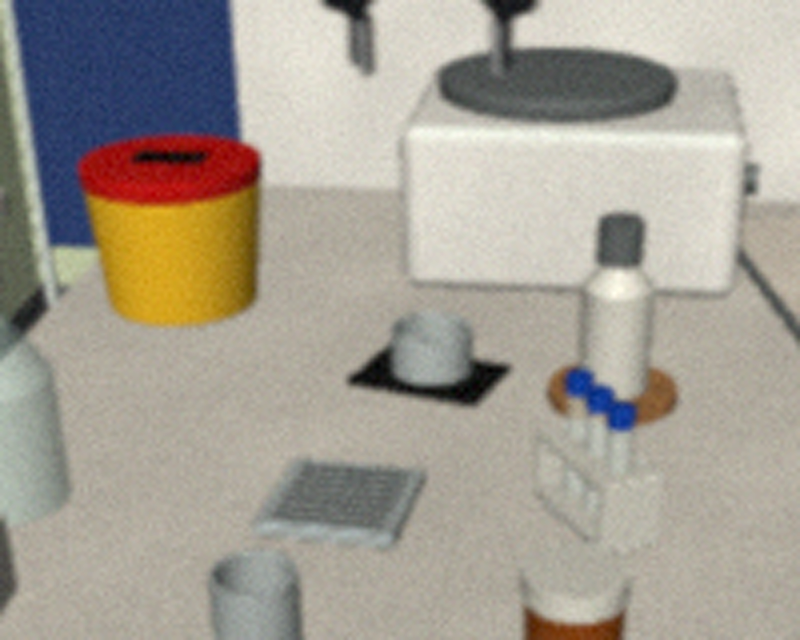

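View pics/t7.png

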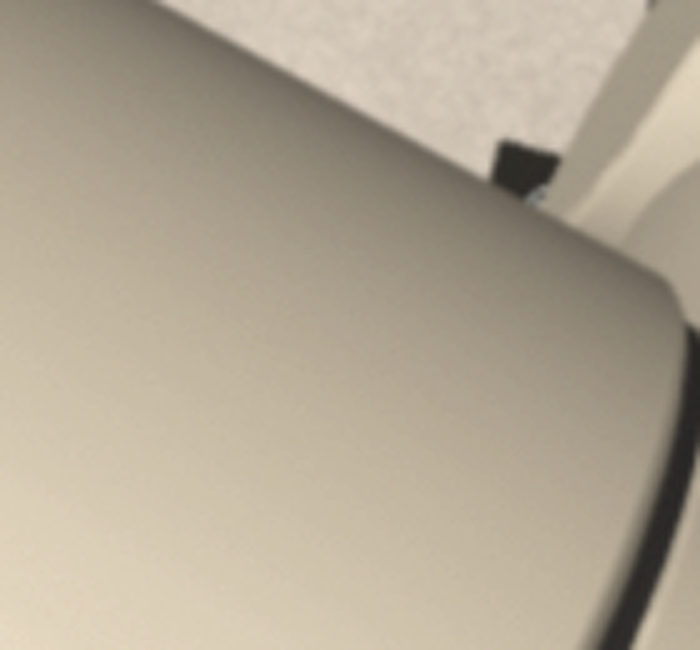

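The bottle stands upright on the cork. Back to the dish, which I let go at TCP (0.600,-0.305,0.029).

```bash
python3 -m crank '[-0.012,0.004,0.02,0,0,0,0.085,-0.003,0,0.04,0,0,0,0.085,0,0,0.04,0,0,0,0.085,0,0,0.03,0,0,0,0.085,0,0,0,0,0,0,0.085,0,0,0,0,0,0,0.085]'
```

```text
t: 13.57
eef_pos: [0.5973, -0.303, 0.1141]
ee_rot: [-0.001, 0.708, 0.707, -0.0]
force: [0.1, -0.0, 0.9]
width: 0.0847
```

```bash
python3 -m crank '[-0.0025,0.002,0.03,0,0,0,0.085,0,0,0.03,0,0,0,0.085,0,0,0.016,0,0,0,0.085,0,0,0.008,0,0,0,0.085,0,0,0,0,0,0,0.085,0,0,0,0,0,0,0.085]'
python3 -m crank '[0,0,0,0,0,0,0.07,0,0,0,0,0,0,0.065,0,0,0,0,0,0,0.06,0,0,0,0,0,0,0.05,0,0,0,0,0,0,0.05,0,0,0,0,0,0,0.05,0,0,0,0,0,0,0.05]' 40
python3 -m crank '[0,0,-0.012,0,0,0,0.05,0,0,-0.025,0,0,0,0.05,0,0,-0.03,0,0,0,0.05,0,0,-0.02,0,0,0,0.05,0,0,-0.008,0,0,0,0.05,0,0,0,0,0,0,0.05,0,0,0,0,0,0,0.05]'
```

```text
t: 14.07
eef_pos: [0.6013, -0.3065, 0.0329]
ee_rot: [0.001, 0.707, 0.707, 0.0]
force: [0.1, -0.6, -0.1]
width: 0.0849
t: 14.65
eef_pos: [0.6012, -0.3064, 0.033]
ee_rot: [0.001, 0.708, 0.707, 0.0]
force: [-2.3, 2.4, 15.5]
width: 0.0636
t: 15.23
eef_pos: [0.6002, -0.3058, 0.1258]
ee_rot: [0.0, 0.707, 0.707, 0.0]
force: [-0.2, -0.6, -2.1]
width: 0.063
```

```bash
python3 -m crank '[0.015,0.004,0,0,0,0,0.05,0.03,0.004,0,0,0,0,0.05,0.038,0.004,0,0,0,0,0.05,0.038,0.004,0,0,0,0,0.05,0.038,0.004,0,0,0,0,0.05,0.03,0.004,0,0,0,0,0.05,0.018,0.004,0,0,0,0,0.05,0.009,0.003,0,0,0,0,0.05]'
python3 -m crank '[0,0,0.02,0,0,0,0.05,0,0,0.02,0,0,0,0.05,0,0,0.01,0,0,0,0.05,0,0,0,0,0,0,0.05,0,0,0,0,0,0,0.05]'
python3 - <<'E'
from h import *
s=env.snapshot("side")
crop(s,140,60,340,220,4,"pics/s8.png")
E
```

```text
t: 15.9
eef_pos: [0.6308, -0.0864, 0.1243]
ee_rot: [-0.001, 0.707, 0.708, -0.001]
force: [0.2, -0.4, -0.3]
width: 0.0633
t: 16.32
eef_pos: [0.6311, -0.0901, 0.0751]
ee_rot: [-0.001, 0.708, 0.707, -0.0]
force: [0.3, -0.3, 0.1]
width: 0.0635
```

View pics/s8.png

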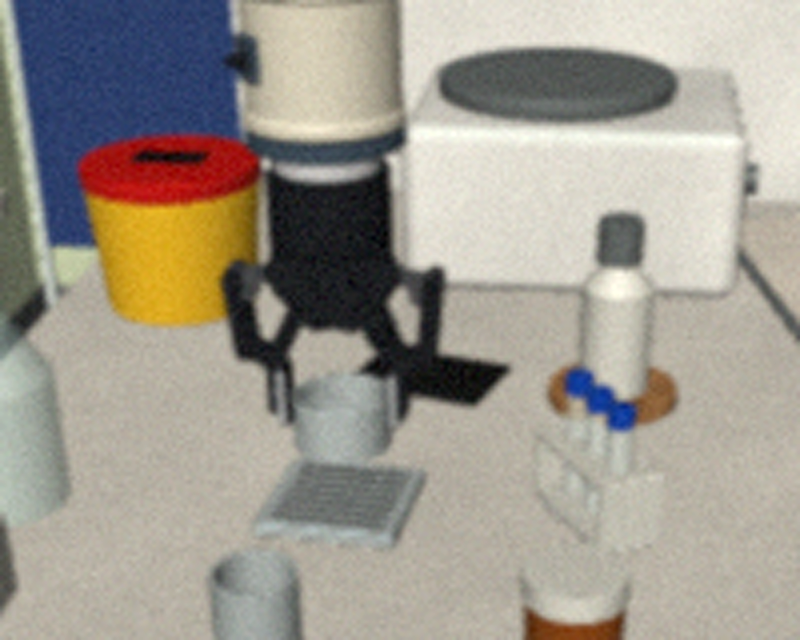

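```bash
python3 -m crank '[0,0,0.02,0,0,0,0.05,0,0,0.01,0,0,0,0.05,0,0,0.006,0,0,0,0.05,0,0,0.002,0,0,0,0.05,0,0,0,0,0,0,0.05,0,0,0,0,0,0,0.05]'
python3 -m crank '[0,0,0.001,0,0,0,0.05,0,0,0,0,0,0,0.05]'
python3 -m crank '[0,0,0,0,0,0,0.066,0,0,0,0,0,0,0.075,0,0,0,0,0,0,0.085,0,0,0,0,0,0,0.085,0,0,0,0,0,0,0.085]'
python3 -m crank '[0,0,-0.03,0,0,0,0.085,0,0,-0.04,0,0,0,0.085,0,0,-0.04,0,0,0,0.085,0,0,-0.04,0,0,0,0.085,0.02,0,-0.03,0,0,0,0.085,0.04,0,0,0,0,0,0.085,0.04,0,0,0,0,0,0.085,0.03,0,0,0,0,0,0.085]'
python3 -m crank '[0.03,0.0,0,0,0,0,0.07,0.02,0.008,0,0,0,0,0.07,0.01,0,0,0,0,0,0.07,0,0,0,0,0,0,0.07,0,0,0,0,0,0,0.07]'
python3 - <<'E'
from h import *
s=env.snapshot("side");t=env.snapshot("top")
crop(s,140,60,340,220,4,"pics/s9.png")
crop(t,200,110,410,250,3,"pics/t9.png")
E
```

```text
t: 16.87
eef_pos: [0.6317, -0.0901, 0.0383]
ee_rot: [0.0, 0.708, 0.707, 0.0]
force: [0.2, -0.6, -0.4]
width: 0.0633
t: 17.03
eef_pos: [0.6319, -0.0901, 0.0381]
ee_rot: [0.0, 0.707, 0.707, 0.0]
force: [-5.5, 0.1, 16.5]
width: 0.0632
t: 17.45
eef_pos: [0.6315, -0.0899, 0.0367]
ee_rot: [-0.0, 0.707, 0.707, -0.0]
force: [0.6, -0.2, 0.4]
width: 0.0853
t: 18.12
eef_pos: [0.6315, 0.0424, 0.2176]
ee_rot: [0.0, 0.708, 0.707, 0.001]
force: [0.6, -0.4, -0.2]
width: 0.0852
t: 18.53
eef_pos: [0.6395, 0.0999, 0.2165]
ee_rot: [-0.0, 0.707, 0.707, -0.0]
force: [0.3, -0.0, 0.1]
width: 0.0698
```

View pics/s9.png

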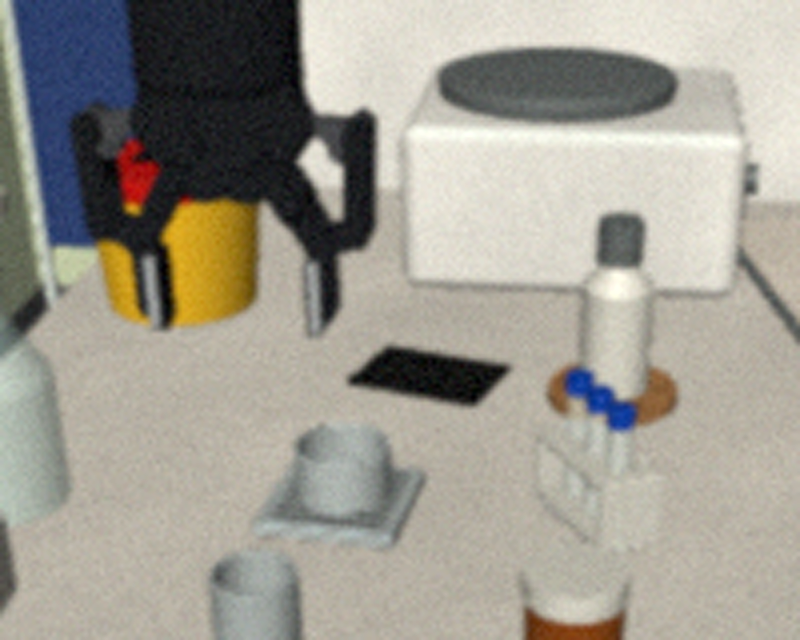

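View pics/t9.png

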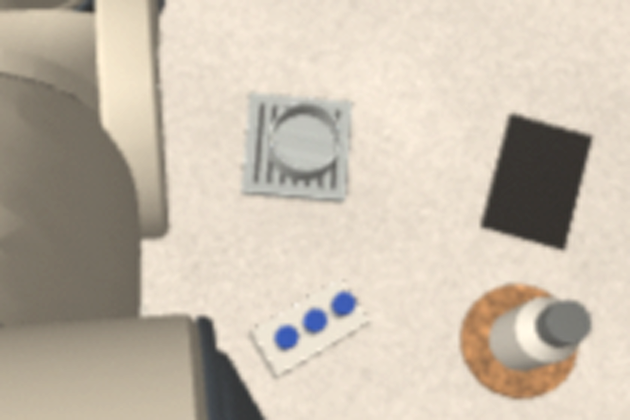

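```bash
python3 - <<'E'
from h import *
s=env.snapshot("side");t=env.snapshot("top")
th=np.linspace(0,2*np.pi,80)
def ov(sn,cs,x0,y0,x1,y1,f):
    im=cv2.resize(sn["img"][y0:y1,x0:x1],None,fx=f,fy=f,interpolation=cv2.INTER_CUBIC);im=cv2.convertScaleAbs(im,alpha=1.5)
    for p,z,r,c in cs:
        q=np.array([proj(sn,[p[0]+r*np.cos(a),p[1]+r*np.sin(a),z]) for a in th]);q=(q-[x0,y0]+.5)*f-.5
        cv2.polylines(im,[q.round().astype(int)],True,c,1)
    return im
d=(.6315,-.0920)
cs=[(d,.046,.032,(0,0,255)),(d,.010,.032,(0,255,0))]
b=(.4545,-.2785);cb=[(b,.144,.017,(0,0,255)),(b,.012,.027,(0,255,0)),(b,.012,.05,(255,0,0))]
a1=ov(t,cs,275,135,325,185,8);a2=ov(s,cs,195,160,255,210,8)[:400]
b1=ov(t,cb,350,190,400,240,8);b2=ov(s,cb,270,105,320,175,8)[:560,:400]
top=np.hstack([a1,cv2.resize(a2,(400,333))[:400] if 0 else cv2.copyMakeBorder(a2[:, :400],0,0,0,0,0)])
cv2.imwrite("pics/o10a.png",top)
h=max(b1.shape[0],b2.shape[0]);pad=lambda x:cv2.copyMakeBorder(x,0,h-x.shape[0],0,0,cv2.BORDER_CONSTANT)
cv2.imwrite("pics/o10b.png",np.hstack([pad(b1),pad(b2)]))
E
```

```text
(no output)
```

View pics/o10a.png

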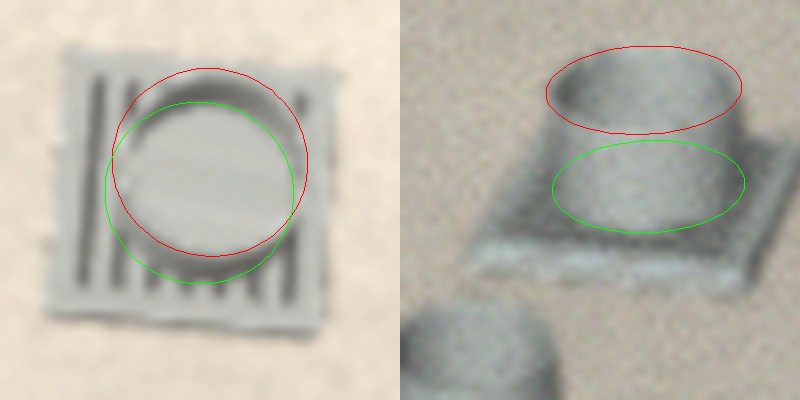

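View pics/o10b.png

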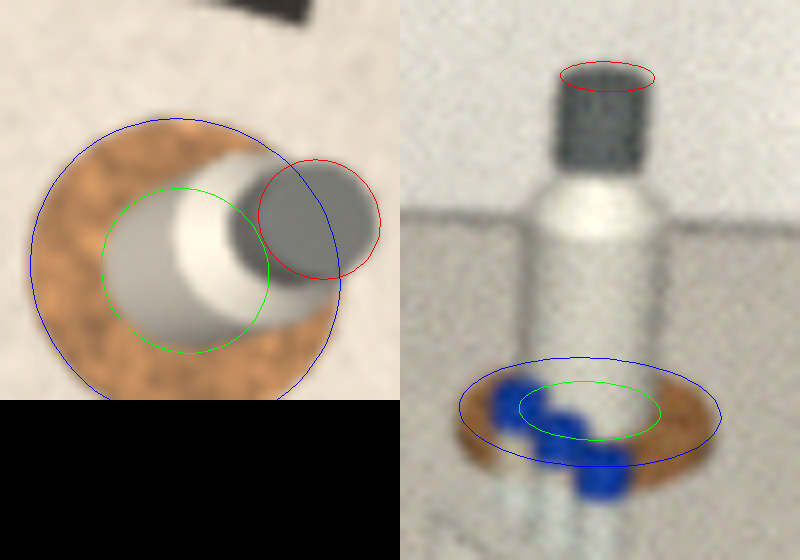

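Dish and bottle are within about 2–3 mm of their places. In the top frame the dish is at (0.6315,-0.092). Next is the beaker at (0.6405,0.105), gripped high.

```bash
python3 -m crank '[0.005,0.001,0.03,0,0,0,0.07,0,0,0.04,0,0,0,0.07,0,0,0.04,0,0,0,0.07,0,0,0.03,0,0,0,0.07,0,0,0.015,0,0,0,0.07,0,0,0.005,0,0,0,0.07,0,0,0,0,0,0,0.07,0,0,0,0,0,0,0.07]'
python3 -m crank '[0,0,0,0,0,0,0.06,0,0,0,0,0,0,0.052,0,0,0,0,0,0,0.05,0,0,0,0,0,0,0.045,0,0,0,0,0,0,0.035,0,0,0,0,0,0,0.035,0,0,0,0,0,0,0.035]' 40
python3 -m crank '[0,0,-0.012,0,0,0,0.035,0,0,-0.025,0,0,0,0.035,0,0,-0.03,0,0,0,0.035,0,0,-0.02,0,0,0,0.035,0,0,-0.008,0,0,0,0.035,0,0,0,0,0,0,0.035,0,0,0,0,0,0,0.035]'
```

```text
t: 19.4
eef_pos: [0.6414, 0.1047, 0.0578]
ee_rot: [0.0, 0.708, 0.707, 0.0]
force: [0.1, -0.6, -0.2]
width: 0.07
t: 19.98
eef_pos: [0.6414, 0.1051, 0.0581]
ee_rot: [0.001, 0.707, 0.707, 0.001]
force: [-1.2, -0.5, 11.0]
width: 0.0467
t: 20.57
eef_pos: [0.6405, 0.1051, 0.1517]
ee_rot: [0.0, 0.707, 0.707, 0.0]
force: [-0.6, -0.0, -1.7]
width: 0.0464
```

```bash
python3 -m crank '[-0.015,0,0,0,0,0,0.035,-0.03,-0.002,0,0,0,0,0.035,-0.034,-0.002,0,0,0,0,0.035,-0.034,-0.002,0,0,0,0,0.035,-0.034,-0.002,0,0,0,0,0.035,-0.026,-0.001,0,0,0,0,0.035,-0.016,0,0,0,0,0,0.035,-0.008,0,0,0,0,0,0.035]'
python3 -m crank '[0,0,0.01,0,0,0,0.035,0,0,0.015,0,0,0,0.035,0,0,0.01,0,0,0,0.035,0,0,0,0,0,0,0.035,0,0,0,0,0,0,0.035]'
python3 - <<'E'
from h import *
s=env.snapshot("side")
crop(s,180,90,290,210,6,"pics/s11.png")
E
```

```text
t: 21.23
eef_pos: [0.6307, -0.0944, 0.1505]
ee_rot: [-0.001, 0.708, 0.706, -0.001]
force: [0.4, 0.4, -0.9]
width: 0.0468
t: 21.65
eef_pos: [0.6311, -0.0907, 0.1158]
ee_rot: [-0.001, 0.707, 0.707, -0.0]
force: [0.6, 0.0, -1.3]
width: 0.0468
```

View pics/s11.png

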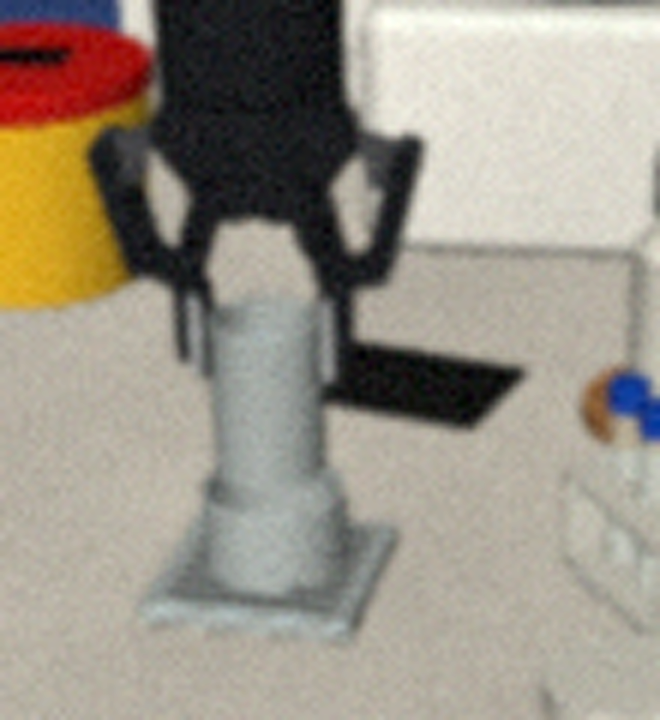

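```bash
python3 -m crank '[-0.001,0,0.015,0,0,0,0.035,0,0,0.015,0,0,0,0.035,0,0,0.008,0,0,0,0.035,0,0,0.004,0,0,0,0.035,0,0,0.001,0,0,0,0.035,0,0,0,0,0,0,0.035,0,0,0,0,0,0,0.035]'
```

```text
t: 22.28
eef_pos: [0.632, -0.093, 0.0745]
ee_rot: [0.0, 0.707, 0.707, 0.0]
force: [-0.3, -0.5, -0.4]
width: 0.0468
```

```bash
python3 -m crank '[0,0,0.001,0,0,0,0.035,0,0,0,0,0,0,0.035]';python3 -m crank '[0,0,0.001,0,0,0,0.035,0,0,0,0,0,0,0.035]'; python3 -m crank '[0,0,0,0,0,0,0.035,0,0,0,0,0,0,0.035]'
```

```text
t: 22.45
eef_pos: [0.6317, -0.093, 0.0732]
ee_rot: [0.0, 0.707, 0.707, 0.0]
force: [-0.3, -0.5, -0.4]
width: 0.0465
t: 22.62
eef_pos: [0.6318, -0.093, 0.0722]
ee_rot: [0.0, 0.707, 0.707, 0.0]
force: [-0.4, -0.1, 3.5]
width: 0.0471
t: 22.78
eef_pos: [0.6318, -0.093, 0.0722]
ee_rot: [0.0, 0.707, 0.707, 0.0]
force: [-0.0, -0.1, 5.3]
width: 0.0463
```

```bash
python3 -m crank '[0,0,0,0,0,0,0.05,0,0,0,0,0,0,0.055,0,0,0,0,0,0,0.065,0,0,0,0,0,0,0.065,0,0,0,0,0,0,0.065]'
python3 -m crank '[0,0,-0.02,0,0,0,0.065,0,0,-0.035,0,0,0,0.065,0,0,-0.04,0,0,0,0.065,0.02,-0.005,-0.03,0,0,0,0.065,0.038,-0.005,0,0,0,0,0.065,0.04,-0.005,0,0,0,0,0.06,0.04,-0.005,0,0,0,0,0.055,0.04,-0.005,0,0,0,0,0.052]'
python3 -m crank '[0.04,-0.005,0,0,0,0,0.052,0.04,-0.005,0,0,0,0,0.052,0.04,-0.005,0,0,0,0,0.052,0.04,-0.005,0,0,0,0,0.052,0.03,-0.005,0,0,0,0,0.052,0.016,-0.001,0,0,0,0,0.052,0.007,0,0,0,0,0,0.052,0,0,0,0,0,0,0.052]'
python3 - <<'E'
from h import *
s=env.snapshot("side");t=env.snapshot("top")
crop(s,140,60,340,320,3,"pics/s12.png");crop(t,270,120,410,250,5,"pics/t12.png")
E
```

```text
t: 23.2
eef_pos: [0.6315, -0.0929, 0.0717]
ee_rot: [-0.0, 0.707, 0.707, -0.0]
force: [0.5, 0.3, -0.2]
width: 0.0652
t: 23.87
eef_pos: [0.6062, 0.0867, 0.1971]
ee_rot: [0.0, 0.708, 0.707, 0.0]
force: [1.2, -0.5, -0.8]
width: 0.0521
t: 24.53
eef_pos: [0.5809, 0.2989, 0.1966]
ee_rot: [0.0, 0.707, 0.707, -0.0]
force: [0.1, 1.1, -0.9]
width: 0.0524
```

View pics/s12.png

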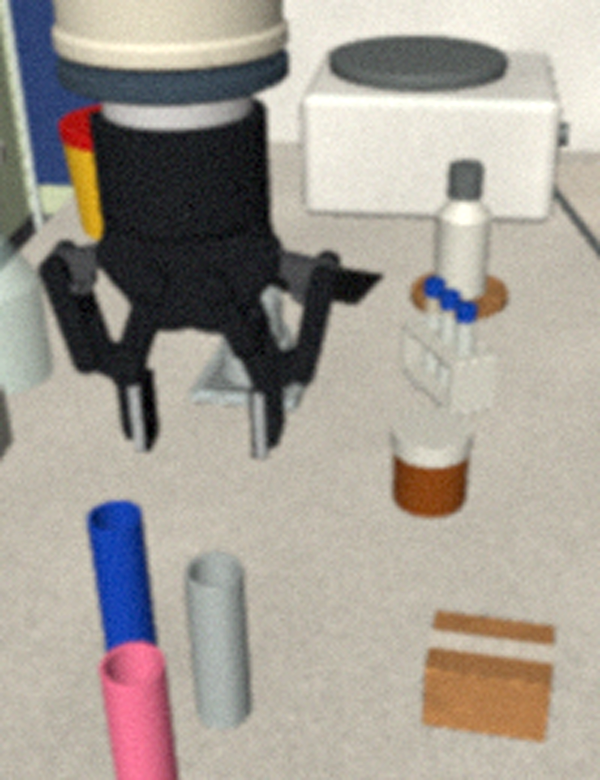

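View pics/t12.png

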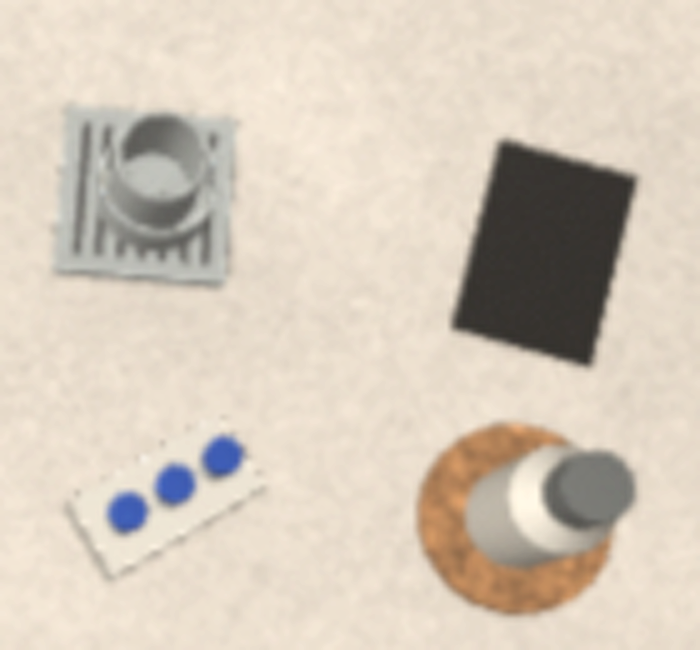

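The beaker is nested, with its rim at about (163,163) in the crop. Next is the steel tall cup.

```bash
python3 - <<'E'
from h import *
t=env.snapshot("top");T1=lambda c:(270+(c[0]+.5)/5-.5,120+(c[1]+.5)/5-.5)
print(cast(t,T1((163,163)),.084))
E
python3 -m crank '[-0.001,0,0.03,0,0,0,0.052,0,0,0.035,0,0,0,0.052,0,0,0.024,0,0,0,0.052,0,0,0.012,0,0,0,0.052,0,0,0.005,0,0,0,0.052,0,0,0,0,0,0,0.052,0,0,0,0,0,0,0.052]'
python3 -m crank '[0,0,0,0,0,0,0.044,0,0,0,0,0,0,0.036,0,0,0,0,0,0,0.034,0,0,0,0,0,0,0.03,0,0,0,0,0,0,0.02,0,0,0,0,0,0,0.02,0,0,0,0,0,0,0.02]' 40
python3 -m crank '[0,0,-0.012,0,0,0,0.02,0,0,-0.025,0,0,0,0.02,0,0,-0.035,0,0,0,0.02,0,0,-0.035,0,0,0,0.02,0,0,-0.018,0,0,0,0.02,0,0,-0.008,0,0,0,0.02,0,0,0,0,0,0,0.02,0,0,0,0,0,0,0.02]'
```

```text
[ 0.62676138 -0.09178435  0.084     ]
t: 25.27
eef_pos: [0.5818, 0.2969, 0.092]
ee_rot: [0.0, 0.708, 0.707, 0.001]
force: [0.1, 0.2, 0.2]
width: 0.0522
t: 25.85
eef_pos: [0.5815, 0.2974, 0.0918]
ee_rot: [0.0, 0.707, 0.707, 0.001]
force: [0.2, -0.5, 8.5]
width: 0.0303
t: 26.52
eef_pos: [0.5805, 0.297, 0.2231]
ee_rot: [-0.0, 0.707, 0.707, -0.0]
force: [-0.5, 0.9, -1.3]
width: 0.0301
```

```bash
python3 - <<'E'
from h import *
s=env.snapshot("side");t=env.snapshot("top")
th=np.linspace(0,2*np.pi,80)
def ov(sn,cs,x0,y0,x1,y1,f):
    im=cv2.resize(sn["img"][y0:y1,x0:x1],None,fx=f,fy=f,interpolation=cv2.INTER_CUBIC);im=cv2.convertScaleAbs(im,alpha=1.5)
    for p,z,r,c in cs:
        q=np.array([proj(sn,[p[0]+r*np.cos(a),p[1]+r*np.sin(a),z]) for a in th]);q=(q-[x0,y0]+.5)*f-.5
        cv2.polylines(im,[q.round().astype(int)],True,c,1)
    return im
d=(.6315,-.0925)
cs=[(d,.084,.024,(0,0,255)),(d,.046,.032,(0,255,0)),(d,.018,.021,(255,0,0))]
cv2.imwrite("pics/o13.png",np.hstack([ov(t,cs,275,130,325,180,8),ov(s,cs,195,140,245,190,8)]))
crop(s,100,20,300,270,3,"pics/s13.png")
E
```

```text
(no output)
```

View pics/o13.png

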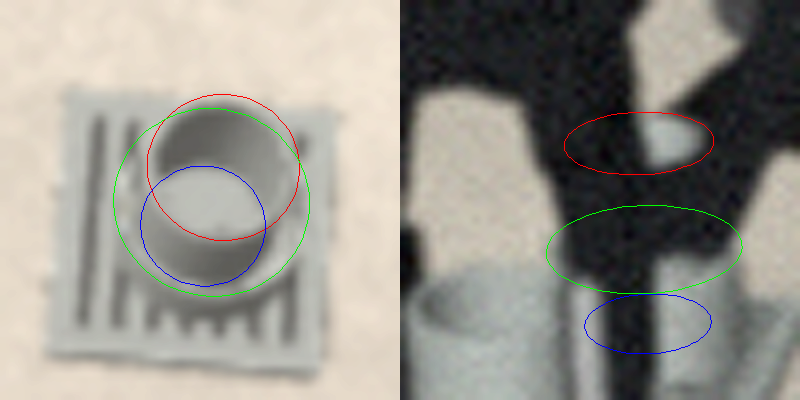

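View pics/s13.png

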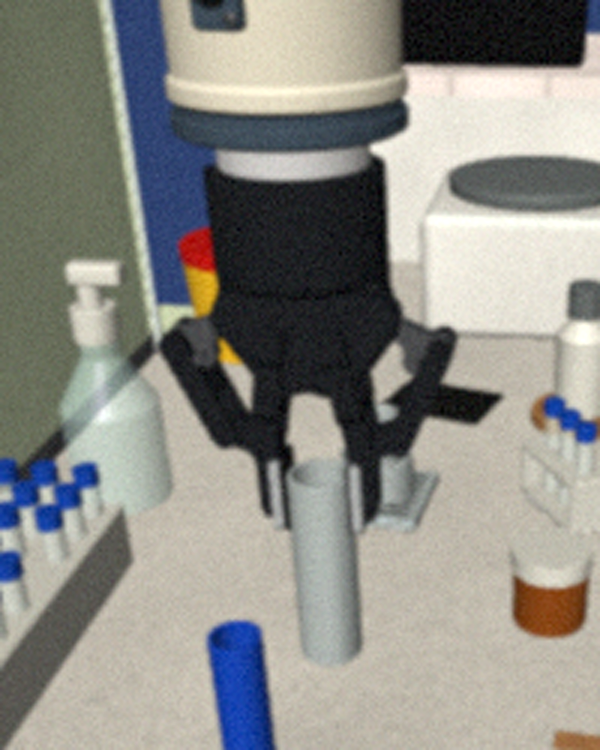

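```bash
python3 -m crank '[-0.012,0.002,0,0,0,0,0.02,-0.025,0.004,0,0,0,0,0.02,-0.035,0.005,0,0,0,0,0.02,-0.038,0.005,0,0,0,0,0.02,-0.038,0.005,0,0,0,0,0.02,-0.038,0.005,0,0,0,0,0.02,-0.038,0.005,0,0,0,0,0.02,-0.038,0.005,0,0,0,0,0.02]'
python3 -m crank '[-0.038,0.005,0,0,0,0,0.02,-0.035,0.004,0,0,0,0,0.02,-0.028,0.003,0,0,0,0,0.02,-0.018,0.002,0,0,0,0,0.02,-0.009,0.0005,0,0,0,0,0.02,0,0,0,0,0,0,0.02,0,0,0,0,0,0,0.02]'
python3 - <<'E'
from h import *
s=env.snapshot("side")
crop(s,180,60,290,210,5,"pics/s14.png")
E
```

```text
t: 27.28
eef_pos: [0.616, 0.0326, 0.2226]
ee_rot: [-0.001, 0.708, 0.707, -0.001]
force: [0.6, 0.5, -1.0]
width: 0.0299
t: 27.87
eef_pos: [0.6305, -0.0926, 0.2231]
ee_rot: [-0.001, 0.708, 0.707, -0.0]
force: [-0.0, 0.6, -1.1]
width: 0.0298
```

View pics/s14.png

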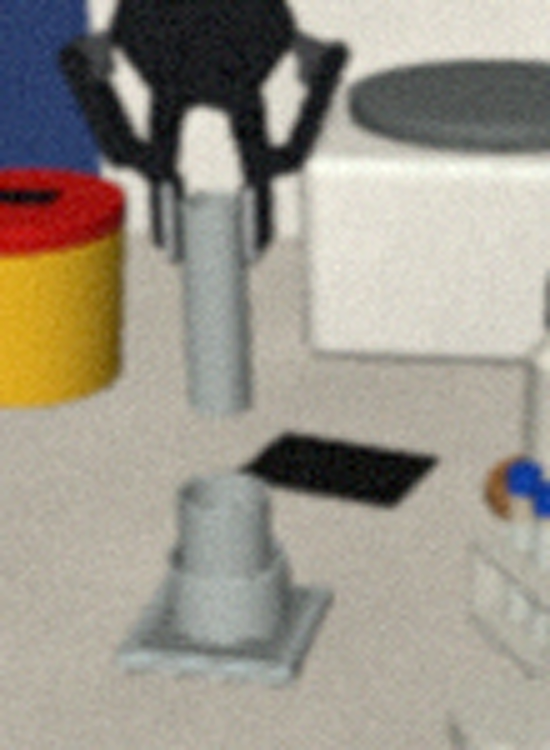

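```bash
python3 -m crank '[-0.0005,-0.001,0.015,0,0,0,0.02,0,0,0.015,0,0,0,0.02,0,0,0.01,0,0,0,0.02,0,0,0,0,0,0,0.02,0,0,0,0,0,0,0.02]'
python3 -m crank '[0,0,0.008,0,0,0,0.02,0,0,0.008,0,0,0,0.02,0,0,0.006,0,0,0,0.02,0,0,0,0,0,0,0.02]'
python3 - <<'E'
from h import *
s=env.snapshot("side")
crop(s,180,80,290,210,5,"pics/s15.png")
E
```

```text
t: 28.33
eef_pos: [0.6298, -0.0925, 0.1836]
ee_rot: [-0.0, 0.707, 0.707, -0.0]
force: [0.8, -0.4, -0.3]
width: 0.0299
t: 28.67
eef_pos: [0.6293, -0.0933, 0.1603]
ee_rot: [-0.001, 0.707, 0.707, -0.001]
force: [0.1, 0.5, -0.7]
width: 0.0303
```

View pics/s15.png

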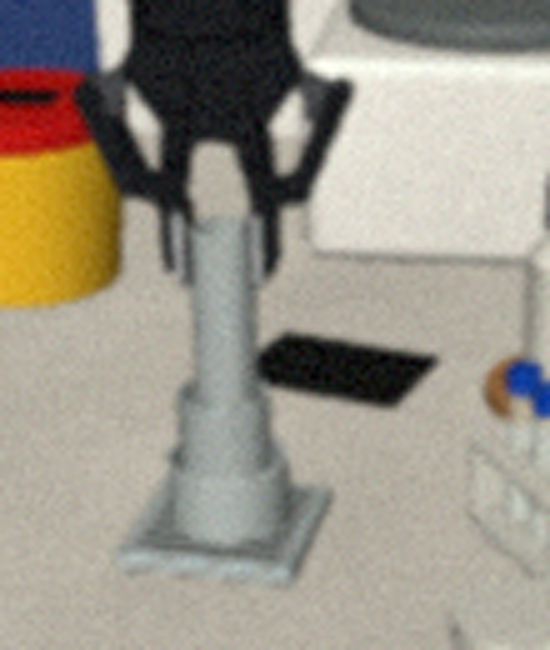

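```bash
python3 -m crank '[0,0,0.012,0,0,0,0.02,0,0,0.014,0,0,0,0.02,0,0,0.01,0,0,0,0.02,0,0,0.006,0,0,0,0.02,0,0,0.004,0,0,0,0.02,0,0,0.001,0,0,0,0.02,0,0,0,0,0,0,0.02,0,0,0,0,0,0,0.02]'
python3 -m crank '[0,0,0.001,0,0,0,0.02,0,0,0,0,0,0,0.02,0,0,0,0,0,0,0.02]'
```

```text
t: 29.38
eef_pos: [0.6303, -0.0935, 0.1152]
ee_rot: [0.0, 0.707, 0.707, 0.0]
force: [-0.2, -0.0, 0.2]
width: 0.0298
t: 29.63
eef_pos: [0.6301, -0.0935, 0.114]
ee_rot: [0.0, 0.707, 0.707, 0.0]
force: [0.7, 0.5, -0.6]
width: 0.0301
```

```bash
python3 -m crank '[0,0,0.0015,0,0,0,0.02,0,0,0,0,0,0,0.02,0,0,0,0,0,0,0.02]';python3 -m crank '[0,0,0.001,0,0,0,0.02,0,0,0,0,0,0,0.02,0,0,0,0,0,0,0.02]'
```

```text
t: 29.88
eef_pos: [0.63, -0.0934, 0.1122]
ee_rot: [-0.0, 0.707, 0.707, -0.0]
force: [0.3, 0.5, -1.0]
width: 0.0301
t: 30.13
eef_pos: [0.63, -0.0934, 0.1112]
ee_rot: [-0.0, 0.707, 0.707, -0.0]
force: [-0.5, 0.4, -0.7]
width: 0.0299
```

```bash
python3 -m crank '[0,0,0.001,0,0,0,0.02,0,0,0,0,0,0,0.02,0,0,0,0,0,0,0.02]';python3 -m crank '[0,0,0.001,0,0,0,0.02,0,0,0,0,0,0,0.02,0,0,0,0,0,0,0.02]'
```

```text
t: 30.38
eef_pos: [0.63, -0.0934, 0.1102]
ee_rot: [-0.0, 0.707, 0.707, -0.0]
force: [0.3, -0.1, -1.1]
width: 0.03
t: 30.63
eef_pos: [0.6302, -0.0935, 0.1098]
ee_rot: [0.0, 0.707, 0.707, 0.0]
force: [-1.4, 0.2, 5.5]
width: 0.0299
```

Contact came at the expected height (0.110), so the cup is on the beaker's floor. Releasing gently.

```bash
python3 -m crank '[0,0,0,0,0,0,0.034,0,0,0,0,0,0,0.04,0,0,0,0,0,0,0.05,0,0,0,0,0,0,0.055,0,0,0,0,0,0,0.055]'
python3 -m crank '[0,0,-0.02,0,0,0,0.055,0,0,-0.035,0,0,0,0.055,0,0,-0.04,0,0,0,0.055,0,0,-0.03,0,0,0,0.055,0.03,0,0,0,0,0,0.055,0.04,0,0,0,0,0,0.055,0.04,0,0,0,0,0,0.055,0.04,0,0,0,0,0,0.055]'
python3 -m crank '[0.04,0,0,0,0,0,0.055,0.04,0,0,0,0,0,0.055,0.03,0,0,0,0,0,0.055,0.01,0,0,0,0,0,0.055,0,0,0,0,0,0,0.055,0,0,0,0,0,0,0.055]'
python3 - <<'E'
from h import *
s=env.snapshot("side");t=env.snapshot("top")
th=np.linspace(0,2*np.pi,80)
def ov(sn,cs,x0,y0,x1,y1,f):
    im=cv2.resize(sn["img"][y0:y1,x0:x1],None,fx=f,fy=f,interpolation=cv2.INTER_CUBIC);im=cv2.convertScaleAbs(im,alpha=1.5)
    for p,z,r,c in cs:
        q=np.array([proj(sn,[p[0]+r*np.cos(a),p[1]+r*np.sin(a),z]) for a in th]);q=(q-[x0,y0]+.5)*f-.5
        cv2.polylines(im,[q.round().astype(int)],True,c,1)
    return im
d=(.631,-.0925)
cs=[((.6305,-.0925),.122,.016,(0,0,255))]
cv2.imwrite("pics/o16.png",np.hstack([ov(t,cs,275,125,325,185,8),ov(s,cs,200,130,250,190,8)]))
crop(s,140,60,340,220,4,"pics/s16.png")
E
```

```text
t: 31.05
eef_pos: [0.63, -0.0934, 0.1092]
ee_rot: [-0.0, 0.707, 0.707, -0.0]
force: [0.7, -0.9, 0.4]
width: 0.055
t: 31.72
eef_pos: [0.6299, 0.058, 0.2346]
ee_rot: [0.0, 0.708, 0.706, 0.0]
force: [0.5, 0.6, -0.5]
width: 0.0556
t: 32.22
eef_pos: [0.6302, 0.1766, 0.2341]
ee_rot: [0.0, 0.707, 0.707, -0.0]
force: [-0.9, -1.0, 0.0]
width: 0.0548
```

View pics/o16.png

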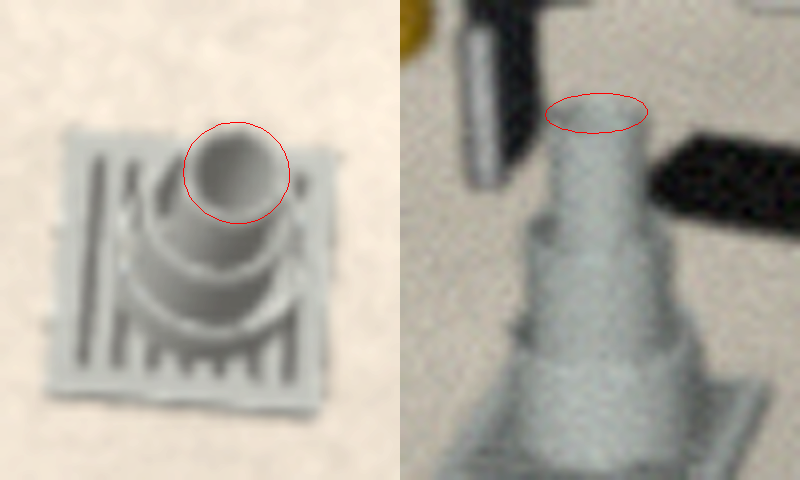

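View pics/s16.png

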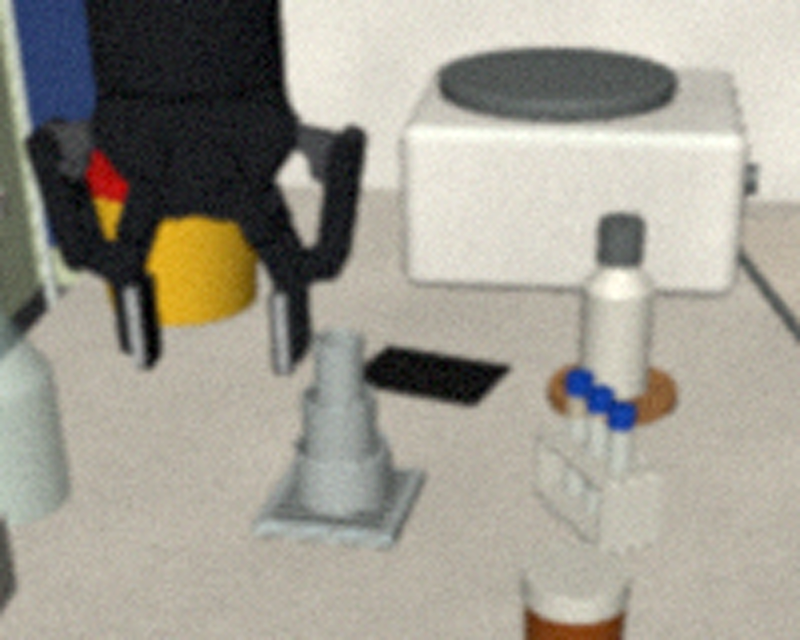

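All three pieces are nested and upright. The cup's rim matches the predicted circle in both views, and the gripper is clear. Handing in.

```bash
python3 - <<'E'
from cell import env
print(env.close_job()); print(env.get_obs()["t"])
E
```

```text
the job is handed in; nothing more can be done
None
the job is handed in; nothing more can be done
```

The job is done and handed in after about 32 s of the 136 s allowed; no verdict was reported. I parked the dish on the mat, moved the bottle to the round stand by its cap, and set the dish on the drip tray. Then I nested the beaker in the dish and the steel tall cup in the beaker.

**Last checks:**
- **Bottle and dish:** both pictures show them upright, about 2–3 mm or less from the middle of their places.
- **Nesting:** the beaker and the cup stand upright. Both met resistance at about the height expected for the floor below. The cup's rim matches its predicted position to within about 1–2 mm.
- **Robot:** everything is released and the gripper is clear.
- **Other things:** the rack and the jar look unmoved in the last side picture. The carton was last seen in place before I picked up the tall cup, and nothing went near it afterwards.

**Disagreements:**
- The side camera reads about one pixel higher than the top one.
- One quick estimate of the beaker's position was about 5 mm off along x. A circle overlay in the top picture did not support it, so I used the overlay position.

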